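# Weigh the open carton of bolts on the arrested bench scale

## Robot

A 7-joint arm with a two-finger parallel gripper is mounted at the origin on the work surface. World frame = base frame: x ahead of the robot, y to its left, z up, the work surface at z = 0. Lengths are in mm, angles in rad, forces in N, time in s.
With the tool pointing down it reaches from about 425 to 875 mm from the base axis. Payload 8.4 kg.
Tool frame: the origin (TCP) lies midway between the tips of the shut fingers; the grasp point (between the pads) lies 19 mm behind it; z points along the fingers, y is the line along which they close (so a half turn about z gives the same grasp; the last joint's range is limited). The gripper opens to 87 mm and grips with 3 to 60 N. Pads are 19 mm wide; open, the fingers measure 117 mm over their backs; the gripper's body (75 mm by 190 mm) begins 51 mm behind the grasp point.
Start: joints at [1.221, 0.333, 0.04, 1.465, -0.013, 1.343, -0.059], TCP at [161.295, -629.641, 222.546] pointing down, gripper open.
Joint ranges: [-2.58, 2.58], [-0.38, 2.09], [-1.3, 1.39], [0.25, 2.4], [-1.5, 4.64], [0.08, 2.09], [-2.65, 2.65]. Speed limits (rad/s): [2.22, 2.22, 2.79, 2.79, 3.14, 3.14, 3.14].

## Interface

Orientations are given as a rotation vector (axis times angle).
In Python, from workcell import r, grab_frame, camera_params gives the robot as it stands.
- The arm moves only by the tool send_rows, never from a script. Its argument "steps" is a list of rows, each an object with "angular": the turn, a rotation vector about the tool's x, y, z in degrees, a list of three; "travel": the shift along the tool's x, y, z in mm, a list of three; "grip": the finger opening in mm, from 0 to 87. A call has 1 to 12 rows; each row shifts and turns the commanded pose from where the row before left it, along the tool's axes as they then stand; what a row does not reach is not made up. A row lasts 1/12 s, in which the tool goes at most 41.7 mm and 7.16 degrees, less where a joint would pass 70% of its speed; a pose out of reach is approached as far as the arm can. A call with a gripper value outside its range is refused whole. The fingers move at their own pace and stop on an object; "newtons" is the grip in N (left out, the last holds). Time passes only in rows, so rows that do not move let the fingers close. It gives the time, the measured TCP pose, the force, the opening and the grip force at its end, in the units of the state.
- r.get_state(): the state, without advancing time (a new reading comes with each control period).
- grab_frame(name): name is "side" or "top"; returns (picture, depth): 400x640x3 uint8, red, green, blue; 400x640 float32, mm along the optical axis (not along the pixel's ray), 0 where there is no reading.
- camera_params(name): a dict with "vfov" (degrees; the focal length in pixels is half the picture's height over the tangent of half this angle, whatever the lens; pixels are square), "cx", "cy" (the principal point, pixels), "position" and "orientation" of the camera in the world. Camera axes: x right, y down, z forward; pixel columns grow to the right and rows downward; lengths in mm; the calibration is good to about 2 mm. A picture is of the moment at which its call begins. camera_params takes no time and is no camera call.
- r.job_done(): hands the job in; it is judged then, once.
The state is a dict: "time_s": time; "joints": joint angles; "dq": joint speeds; "effort": joint torques, N m; "tool_pos": TCP position; "tcp_rot": TCP orientation; "wrist_force": force on the tool from outside, world axes, zero at the start; "wrist_torque": the same for the moment, N m; "opening": opening from 0.0 (shut) to 1.0 (fully open); "gripper_force": force on a finger pad.
Only numpy, scipy, OpenCV 4.12 (cv2) and the standard library are available. Lean on these libraries where they do the work, as an engineer would, in place of code of your own. Each camera call takes 0.05 s, during which the arm holds its last target. There are 200 camera calls.

## Task

Weigh the open carton of bolts: with the scale's pan still locked, set the carton gently, upright, in the middle of the pan and let go of it. Then slide the scale's arrest grip to the left, all the way to its free end stop, so that the loaded pan sinks and the dial shows the weight, and leave the carton standing there. Leave everything else on the bench where it is.

Things in the scene. Friction and masses are not known exactly. Their poses are not given: they have to be found in the camera images.
- carton_mid (a point): Centre, half-way up, of the open cardboard carton full of brass-coloured bolts (a torn-open flap hangs down over one short end). Box 112 mm along its own x, 58 mm wide along its own y, 55 mm high, about 0.45 to 0.75 kg, open at the top; the bolts lie fast in it, lower than the rim. The flap hangs at its +x end and stands out by up to 10 mm; the two long sides are plain and are the ones to take it by.
- scale: Grey dial bench scale, fixed to the bench, 360 mm deep (x) by 250 mm wide (y), turned by up to about 0.3 rad. Origin on the bench, under its middle; its -x side (sloping round dial) faces the robot, its +y is to the robot's left. From front to back: the dial console (x -180 to -85 mm), a flat ledge 85 mm above the bench with the arrest slide (x -85 to -6 mm), and the pan (x 0 to +180 mm).
- pan_center (a point): Centre of the top face of the scale's flat steel weighing pan, 180 mm (scale x) by 220 mm (y), no rim; 102 mm above the bench while unloaded; 140 mm behind the line of the arrest grip. Its axes are those of the scale.
- pan (a joint): How far the pan has sunk on its damped spring, m: 0 unloaded or locked (up to 1 mm of play), 0.007 to 0.014 when it is free and carries the carton; bottom stop 0.016. While the arrest is on, the pan is held up whatever it carries.
- arrest_grip (a point): Centre of the arrest slide's black ribbed grip, standing upright on the ledge in front of the pan: 24 mm long along the scale's y, 16 mm thick along x, 32 mm high; its top is 123 mm above the bench, its foot about 91 mm. This point is 105 mm above the bench. It slides along the scale's y only; 42 mm clear between it and the pan's front edge. Axes as the scale's.
- arrest (a joint): Travel of the arrest grip along the scale's +y (robot's left), m: 0 = locked end stop, 0.045 = free end stop. It starts locked, between 0 and 0.008; the bolt leaves the pan's lug at about 0.032 and the pan can then sink. It needs about 2 to 5 N, more against either end stop, and stays where it is left.
- carton_closed_mid (a point): Centre of a closed, taped cardboard carton, 112 x 58 x 58 mm. Not part of the job.
- carton_flat_mid (a point): Centre of a closed, flat cardboard carton, 120 x 75 x 36 mm. Not part of the job.
- pulley: Grooved pulley wheel lying flat, 60 mm across, 16 mm high; origin under its centre. Not part of the job.
- coupling: Steel pipe coupling standing on end, 48 mm across, 48 mm high; origin under its centre. Not part of the job.
- jar: White plastic jar with lid, 68 mm across, 85 mm high; origin under its centre. Not part of the job.
- endcap: Brass pipe end cap with a square on top, 52 mm across, 37 mm high; origin under its centre. Not part of the job.
- spanner: Steel spanner lying on the bench, 180 mm long. Not part of the job.
Not all that is in view belongs to the job. Leave any blue or pink look-alike of the part that bears carton_mid alone.

How it is judged (in metres and radians):
On the way, in this order (a step that is already met when the one before it is completed fails the run):
1. the carton stands released in the middle of the pan while the pan is still locked (horizontal distance between carton_mid and pan_center below 0.04 m and z of carton_mid in the frame of pan_center between 0.024 and 0.031 m and contact force between carton and the fingers below 0.1 N and value of joint arrest below 0.02 m and value of joint pan below 0.003 m), for 0.2 s.
2. the arrest grip is at its free end stop and the loaded pan has sunk (value of joint arrest above 0.041 m and value of joint pan above 0.005 m), for 0.2 s.
At the end, for the whole second after the job is handed in: The arrest grip is within 4 mm of its free end stop (joint over 0.041), the pan has sunk under the load (0.005 to 0.0155), and the carton stands upright and at rest on the pan, its centre within 40 mm of the pan's (all of step 2 and value of joint pan below 0.0155 m and horizontal distance between carton_mid and pan_center below 0.04 m and z of carton_mid in the frame of pan_center between 0.024 and 0.031 m and angle between carton_mid's own z axis and vertical below 0.1 rad and linear speed of carton below 0.02 m/s); the robot touches nothing.
It fails at once if the carton is tipped by more than 30 degrees (angle between carton_mid's own z axis and vertical above 0.52 rad).
It fails at once if the carton is dropped onto the pan (it meets the pan at over 0.4 m/s, a fall of some 8 mm) (horizontal distance between carton_mid and pan_center below 0.12 m and z of carton_mid in the frame of pan_center below 0.04 m and linear speed of carton above 0.4 m/s).
It fails at once if the carton is banged or pressed on the pan with over 45 N (contact force between carton and pan above 45 N).
It fails at once if another thing on the bench is moved by more than 30 mm (distance of any of carton_closed_mid, carton_flat_mid, pulley, coupling, jar, endcap, spanner from where it was at the start of the episode above 0.03 m).
It also fails if it takes over 51 s, if anything falls off the work surface, if the arm or the gripper's body presses on something with over 40 N, if the wrist force passes 120 N, or if a joint passes its speed limit or range.

## Working session

There is one attempt and no reset: what is moved stays moved. The work goes in short steps, Python scripts to look and compute and a tool call to move; the robot and the scene stay as the last step left them, time stands still between calls to the robot, and variables do not carry over. Pictures are saved under pics/ and viewed, at most 10 in all, crops included, and the job is handed in when it is done.

Besides the shell and the picture viewer there is one more tool, called after "Request:" as name([rows], argument=value, ...), one row to a line, values as JSON. send_rows: Moves the arm, as the interface text tells. Its arguments: {"type":"object","properties":{"steps":{"type":"array"},"newtons":{"type":"number"}},"required":["steps"]}

```bash
ls; mkdir -p pics
python3 - <<'E'
from workcell import r, grab_frame, camera_params
import cv2,numpy as np
for n in("side","top"):
    p,d=grab_frame(n); np.savez(f"pics/{n}0.npz",p=p,d=d); cv2.imwrite(f"pics/{n}0.png",p[:,:,::-1]); print(camera_params(n))
    print((d>0).mean())
s=r.get_state();print(s)
E
```

```text
pics
{'vfov': 46.418658630735464, 'cx': 315.7920399107582, 'cy': 199.69635346770707, 'position': array([ 132.32626434, 1047.54340187, 1070.31180265]), 'orientation': array([-0.51864431,  2.71768217, -1.17442023])}
0.9961796875
{'vfov': 44.38281372474847, 'cx': 321.2052820571387, 'cy': 202.92711613297968, 'position': array([ 293.31967977,   90.31807029, 1789.80920402]), 'orientation': array([-2.13333762,  2.18746237, -0.11947925])}
0.996140625
{'time_s': 0.1, 'joints': array([ 1.2208204 ,  0.33384667,  0.03984887,  1.46614306, -0.01339993,
        1.34330497, -0.0584929 ]), 'dq': array([ 6.55194552e-04, -2.44561225e-03,  2.42662615e-03, -9.83045427e-05,
       -4.79189895e-04,  5.70440424e-05, -9.10199610e-04]), 'effort': array([ 4.41400669e-03, -6.57811046e+01,  1.33911397e+00, -4.04705322e+01,
       -6.00954029e-02,  4.10063902e-02,  8.63111404e-05]), 'tool_pos': array([ 161.19044182, -629.27419184,  221.76318982]), 'tcp_rot': array([-3.11552540e+00, -3.92733554e-01,  4.18978381e-04]), 'wrist_force': array([-0.15091648,  0.41304499, -0.10270348]), 'wrist_torque': array([ 0.01198338, -0.01906826, -0.02816432]), 'gripper_force': 0.0, 'opening': 0.9975689375803749}
```

View pics/top0.png

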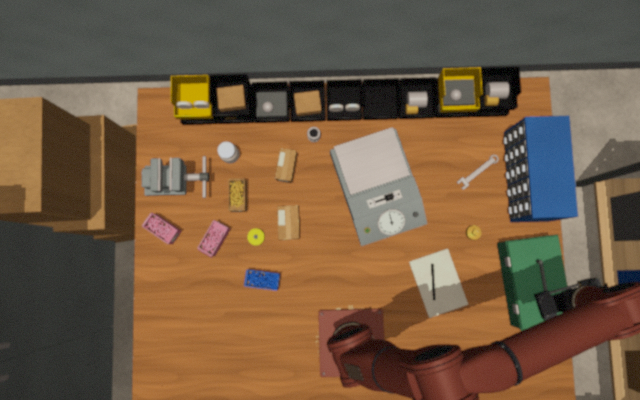

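View pics/side0.png

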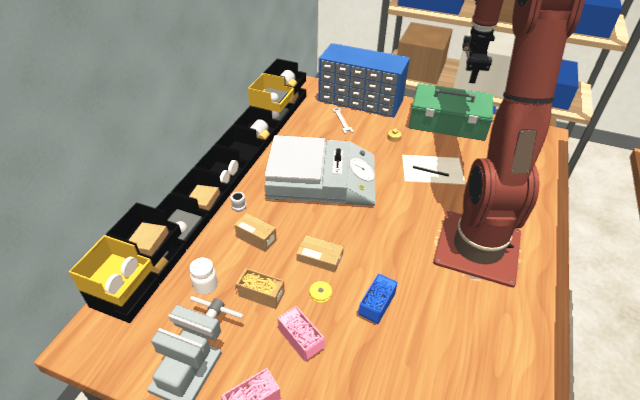

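The top view shows the open carton at about (238,195), and the scale around (380,185) with its grip near (385,198). The side view shows the carton at (260,288) and the grip at (337,160). The pink and blue boxes are look-alikes.

```bash
cat > h.py <<'E'
import numpy as np,cv2
from scipy.spatial.transform import Rotation as R
from workcell import r,grab_frame,camera_params
def cam(n):
    c=camera_params(n); return 200/np.tan(np.radians(c['vfov']/2)),c['cx'],c['cy'],np.array(c['position']),R.from_rotvec(c['orientation']).as_matrix()
def cloud(n,d):
    f,cx,cy,p,M=cam(n); v,u=np.mgrid[0:400,0:640]
    return np.stack([(u-cx)/f*d,(v-cy)/f*d,d],-1)@M.T+p
def ray(n,uv,z):
    f,cx,cy,p,M=cam(n); w=M@np.array([(uv[0]-cx)/f,(uv[1]-cy)/f,1]); return p+w*(z-p[2])/w[2]
def proj(n,X):
    f,cx,cy,p,M=cam(n); q=(np.asarray(X)-p)@M; return q[...,:2]/q[...,2:]*f+[cx,cy]
def tri(a,b):  # a: top pixel, b: side pixel -> point and miss
    o=[];
    for n,uv in(("top",a),("side",b)):
        f,cx,cy,p,M=cam(n); w=M@np.array([(uv[0]-cx)/f,(uv[1]-cy)/f,1]); o.append((p,w/np.linalg.norm(w)))
    (p,u),(q,v)=o; s=np.linalg.lstsq(np.stack([u,-v],1),q-p,rcond=None)[0]
    A,B=p+u*s[0],q+v*s[1]; return (A+B)/2,np.linalg.norm(A-B)
E
python3 - <<'E'
from h import *
t=np.load("pics/top0.npz");s=np.load("pics/side0.npz")
a=cv2.resize(t['p'][120:250,210:440],None,fx=3.4,fy=3.4,interpolation=cv2.INTER_CUBIC)
cv2.imwrite("pics/c1.png",a[:,:,::-1])
a=cv2.resize(s['p'][120:320,220:400],None,fx=3,fy=3,interpolation=cv2.INTER_CUBIC)
cv2.imwrite("pics/c2.png",a[:,:,::-1])
P=cloud("top",t['d']);Q=cloud("side",s['d'])
for n,C,pts in(("top",P,[(238,195),(375,160),(385,198),(300,260),(262,279)]),("side",Q,[(260,288),(297,160),(337,160),(337,152),(400,250),(377,298)])):
    for u,v in pts: print(n,u,v,C[v,u].round())
# scale from heights: pan mask
for n,C in(("top",P),("side",Q)):
    m=((abs(C[...,2]-102)<8)&(abs(C[...,0]-650)<180)&(abs(C[...,1]+50)<200)).astype(np.uint8)
    k,l,st,_=cv2.connectedComponentsWithStats(m); i=1+np.argmax(st[1:,4])
    X=C[l==i]; rc=cv2.minAreaRect(X[:,:2].astype(np.float32)); print(n,st[i,4],rc,np.median(X[:,2]))
E
```

```text
top 238 195 [530. 393.  46.]
top 375 160 [635. -98.  97.]
top 385 198 [ 501. -129.   87.]
top 300 260 [293. 177.   3.]
top 262 279 [230. 309.  53.]
side 260 288 [527. 410.  50.]
side 297 160 [622. -66. 102.]
side 337 160 [ 504. -133.   89.]
side 337 152 [ 507. -136.  119.]
side 400 250 [218.  97.  -2.]
side 377 298 [230. 325.  50.]
top 3035 ((634.4215698242188, -85.4703369140625), (181.23974609375, 221.0553741455078), 17.15606117248535) 102.45403712927327
side 2277 ((635.683349609375, -84.79501342773438), (180.52664184570312, 233.75721740722656), 16.895610809326172) 103.23603330560252
```

View pics/c1.png

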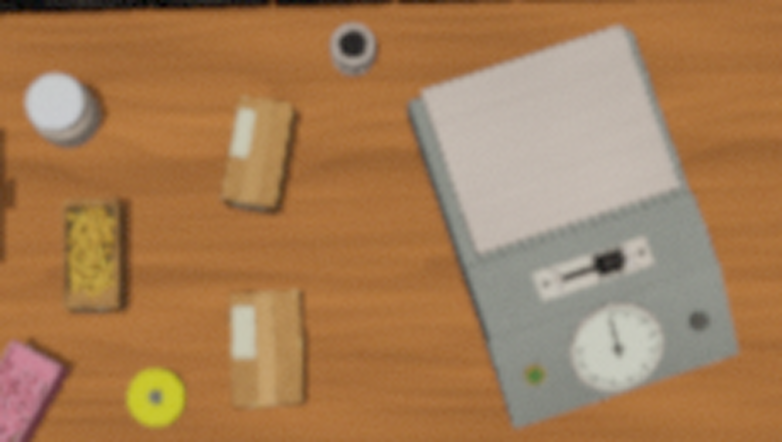

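View pics/c2.png

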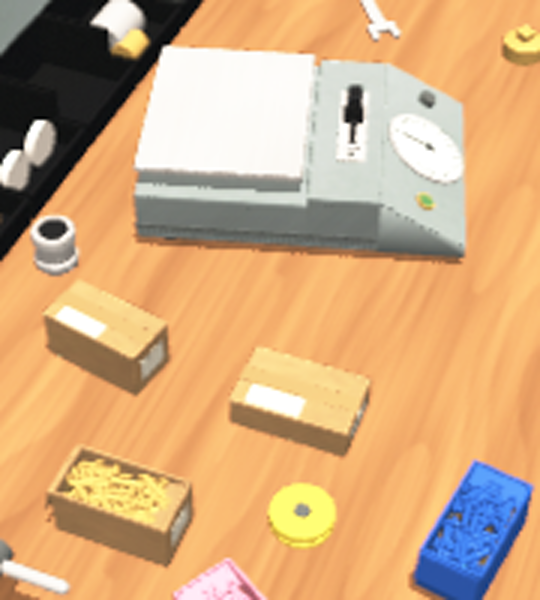

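Run:
```python
from h import *
D={n:np.load(f"pics/{n}0.npz") for n in("top","side")}
C={n:cloud(n,D[n]['d']) for n in D}
for n in D:
    c=C[n]; m=((c[...,2]>25)&(c[...,2]<75)&(abs(c[...,0]-530)<85)&(abs(c[...,1]-393)<60)).astype(np.uint8)
    k,l,st,ce=cv2.connectedComponentsWithStats(m); i=1+np.argmax(st[1:,4]); X=c[l==i]
    print(n,st[i],"rim z",np.percentile(X[:,2],[50,90,97]))
    if n=="top":
        rc=cv2.minAreaRect(X[:,:2].astype(np.float32)); print(rc)
    # rim-ray outline at z=55
    px=np.argwhere(l==i)[:,::-1].astype(float)
    if n=="top": print(cv2.minAreaRect(np.array([ray(n,q,55)[:2] for q in px],np.float32)))
# bolts (yellow) centroid in both views
ctr=[]
for n in D:
    h=cv2.cvtColor(D[n]['p'],cv2.COLOR_RGB2HSV); pr=proj(n,[530,393,45])
    m=cv2.inRange(h,(20,140,110),(35,255,255)); vv,uu=np.mgrid[0:400,0:640]; m[np.hypot(uu-pr[0],vv-pr[1])>30]=0
    m=cv2.morphologyEx(m,cv2.MORPH_CLOSE,np.ones((5,5)))
    rc=cv2.minAreaRect(np.argwhere(m>0)[:,::-1].astype(np.float32)); print(n,rc,(m>0).sum()); ctr.append(rc[0])
print("bolts tri",tri(*ctr))
# grip dark pixels
ctr=[]
for n in D:
    g=D[n]['p'].max(-1); pr=proj(n,[503,-130,112]); vv,uu=np.mgrid[0:400,0:640]
    m=(g<75)&(np.hypot(uu-pr[0],vv-pr[1])<22); X=C[n][m]; X=X[X[:,2]>112]
    print(n,"grip top",len(X),X.mean(0).round(1),X.min(0).round(1),X.max(0).round(1))
    px=np.argwhere(m&(C[n][...,2]>112)).mean(0)[::-1]; print(px); ctr.append(px)
print("grip tri",tri(*ctr))
# obstacles around the carton: max heights in body footprint
c=C["top"]; 
for z in(60,75,90): 
    m=(c[...,2]>z)&(abs(c[...,0]-530)<150)&(abs(c[...,1]-393)<180); X=c[m]; print(z,len(X),X.min(0).round() if len(X) else'',X.max(0).round() if len(X) else'')
c=C["side"];m=(c[...,2]>60)&(abs(c[...,0]-530)<150)&(abs(c[...,1]-393)<180); X=c[m]; print(len(X),X.min(0).round(),X.max(0).round())
```

```text
top [229 178  18  33 562] rim z [48.9534262  56.2096541  59.12564867]
((534.4088134765625, 395.8055419921875), (57.79999923706055, 117.35604095458984), 89.83914947509766)
((532.836181640625, 392.8876037597656), (60.85990524291992, 116.5299301147461), 89.81365966796875)
side [ 235  268   49   36 1092] rim z [49.21704615 55.6803343  57.70347541]
top ((236.5, 193.5), (25.0, 13.0), 90.0) 304
side ((257.8499755859375, 281.95001220703125), (30.04163360595703, 13.914020538330078), 18.434946060180664) 294
bolts tri (array([536.68829567, 397.28930621,  54.8949975 ]), np.float64(4.67421504963666))
top grip top 23 [ 502.3 -138.9  122.6] [ 493.8 -148.7  115.4] [ 510.3 -128.3  130.8]
[389.2173913 196.2173913]
side grip top 20 [ 504.1 -137.1  120.4] [ 498.1 -149.4  114.3] [ 509.3 -129.   126.1]
[337.8 151.7]
grip tri (array([ 503.71178251, -139.18222851,  118.84993331]), np.float64(1.9177429485348423))
60 493 [384. 213.  60.] [680. 573.  94.]
75 115 [561. 400.  75.] [680. 572.  94.]
90 7 [667. 405.  90.] [679. 448.  94.]
738 [516. 214.  60.] [680. 545.  90.]
```

Request:
send_rows([
  {"angular": [0,0,4.8],"travel": [0,0,-5],"grip": 87},
  {"angular": [0,0,4.8],"travel": [0,0,-5],"grip": 87},
  {"angular": [0,0,4.8],"travel": [0,0,-5],"grip": 87},
  {"angular": [0,0,0],"travel": [22,-27,-2],"grip": 87},
  {"angular": [0,0,0],"travel": [22,-27,-2],"grip": 87},
  {"angular": [0,0,0],"travel": [22,-27,-2],"grip": 87},
  {"angular": [0,0,0],"travel": [22,-27,-2],"grip": 87},
  {"angular": [0,0,0],"travel": [22,-27,-2],"grip": 87},
  {"angular": [0,0,0],"travel": [22,-27,-2],"grip": 87},
  {"angular": [0,0,0],"travel": [22,-27,-2],"grip": 87},
  {"angular": [0,0,0],"travel": [22,-27,-2],"grip": 87},
  {"angular": [0,0,0],"travel": [22,-27,-2],"grip": 87},
])

```text
time_s: 1.1
tool_pos: [360.0, -385.1, 255.4]
tcp_rot: [-3.141, 0.001, 0.001]
wrist_force: [1.0, -0.9, -0.7]
opening: 0.998
gripper_force: 0.0
```

Request:
send_rows([
  {"angular": [0,0,0],"travel": [20,-30,0],"grip": 87},
  {"angular": [0,0,0],"travel": [20,-30,0],"grip": 87},
  {"angular": [0,0,0],"travel": [20,-30,0],"grip": 87},
  {"angular": [0,0,0],"travel": [20,-30,0],"grip": 87},
  {"angular": [0,0,0],"travel": [20,-30,0],"grip": 87},
  {"angular": [0,0,0],"travel": [20,-30,0],"grip": 87},
  {"angular": [0,0,0],"travel": [20,-30,0],"grip": 87},
  {"angular": [0,0,0],"travel": [20,-30,0],"grip": 87},
  {"angular": [0,0,0],"travel": [13,-35,0],"grip": 87},
  {"angular": [0,0,0],"travel": [0,-35,0],"grip": 87},
  {"angular": [0,0,0],"travel": [0,-35,0],"grip": 87},
  {"angular": [0,0,0],"travel": [0,-35,0],"grip": 87},
])

```text
time_s: 2.1
tool_pos: [532.3, -5.1, 255.1]
tcp_rot: [-3.141, 0.001, 0.001]
wrist_force: [0.8, -0.5, 0.5]
opening: 1.0
gripper_force: 0.0
```

Request:
send_rows([
  {"angular": [0,0,0],"travel": [0,-35,0],"grip": 87},
  {"angular": [0,0,0],"travel": [0,-35,0],"grip": 87},
  {"angular": [0,0,0],"travel": [0,-35,0],"grip": 87},
  {"angular": [0,0,0],"travel": [0,-35,0],"grip": 87},
  {"angular": [0,0,0],"travel": [0,-35,0],"grip": 87},
  {"angular": [0,0,0],"travel": [0,-35,0],"grip": 87},
  {"angular": [0,0,0],"travel": [0,-35,0],"grip": 87},
  {"angular": [0,0,0],"travel": [0,-35,0],"grip": 87},
  {"angular": [0,0,0],"travel": [0,-35,0],"grip": 87},
  {"angular": [0,0,0],"travel": [0,-35,0],"grip": 87},
  {"angular": [0,0,0],"travel": [0,-35,0],"grip": 87},
  {"angular": [0,0,0],"travel": [0,0,0],"grip": 87},
])

```text
time_s: 3.1
tool_pos: [529.3, 385.6, 254.4]
tcp_rot: [-3.138, -0.012, 0.005]
wrist_force: [-1.5, 0.1, 0.1]
opening: 1.003
gripper_force: 0.0
```

Request:
send_rows([
  {"angular": [0,0,0],"travel": [4,-9,0],"grip": 87},
  {"angular": [0,0,0],"travel": [0,0,30],"grip": 87},
  {"angular": [0,0,0],"travel": [0,0,30],"grip": 87},
  {"angular": [0,0,0],"travel": [0,0,30],"grip": 87},
  {"angular": [0,0,0],"travel": [0,0,30],"grip": 87},
  {"angular": [0,0,0],"travel": [0,0,30],"grip": 87},
  {"angular": [0,0,0],"travel": [0,0,10],"grip": 87},
  {"angular": [0,0,0],"travel": [0,0,0],"grip": 87},
])

```text
time_s: 3.77
tool_pos: [536.3, 384.9, 92.6]
tcp_rot: [3.138, -0.003, -0.006]
wrist_force: [0.8, -0.5, 0.6]
opening: 1.001
gripper_force: 0.0
```

Run:
```python
from h import *
p,d=grab_frame("side"); a=cv2.resize(p[180:330,170:370],None,fx=4,fy=4,interpolation=cv2.INTER_CUBIC); cv2.imwrite("pics/s1.png",a[:,:,::-1])
s=r.get_state(); print(s['tool_pos'],s['tcp_rot'])
```

```text
[537.08348795 386.19254831  95.11421389] [ 3.14038972e+00 -2.52577344e-03 -2.21157597e-03]
```

View pics/s1.png

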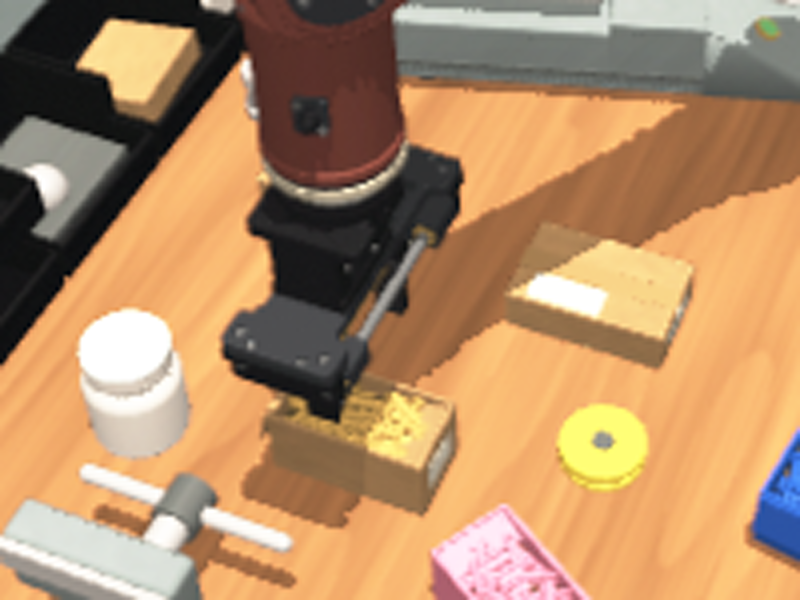

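Run:
```python
from h import *
for u,v,z in((425,511,0),(275,463,0),(457,402,55),(433,462,55)): print(ray("side",(u/4+170-.4,v/4+180-.4),z).round(1))
t=np.load("pics/top0.npz")
for u,v in((64,204),(122,200),(68,311),(124,310)): print(ray("top",(u/3.4+210-.35,v/3.4+120-.35),50).round(1))
print(r.get_state()['tool_pos'])
```

```text
[478.9 419.7   0. ]
[590.4 422.8   0. ]
[477.2 366.5  55. ]
[472.  416.2  55. ]
[586.1 426.   50. ]
[588.8 364.6  50. ]
[472.3 422.2  50. ]
[471.9 363.3  50. ]
[537.08348795 386.19254831  95.11421389]
```

The flap hangs at the far (+x) end, at crop (265,425). The carton's sides lie at y≈364 to 422, so its centre is about (531,393) with almost no yaw.

Request:
send_rows([
  {"angular": [0,0,0],"travel": [-5,-7,0],"grip": 87},
  {"angular": [0,0,0],"travel": [0,0,0],"grip": 87},
  {"angular": [0,0,0],"travel": [0,0,0],"grip": 87},
])

```text
time_s: 4.07
tool_pos: [532.0, 395.9, 97.7]
tcp_rot: [-3.139, -0.001, -0.003]
wrist_force: [0.7, -0.1, 0.3]
opening: 0.995
gripper_force: 0.0
```

Request:
send_rows([
  {"angular": [0,0,0],"travel": [0,3,12],"grip": 87},
  {"angular": [0,0,0],"travel": [0,0,13],"grip": 87},
  {"angular": [0,0,0],"travel": [0,0,13],"grip": 87},
  {"angular": [0,0,0],"travel": [0,0,13],"grip": 87},
  {"angular": [0,0,0],"travel": [0,0,13],"grip": 87},
  {"angular": [0,0,0],"travel": [0,0,12],"grip": 87},
  {"angular": [0,0,0],"travel": [0,0,0],"grip": 87},
  {"angular": [0,0,0],"travel": [0,0,0],"grip": 87},
])

```text
time_s: 4.73
tool_pos: [531.3, 390.9, 18.4]
tcp_rot: [3.141, -0.001, -0.003]
wrist_force: [-0.5, -0.5, 0.7]
opening: 0.997
gripper_force: 0.0
```

Request:
send_rows([
  {"angular": [0,0,0],"travel": [0,0,0],"grip": 50},
  {"angular": [0,0,0],"travel": [0,0,0],"grip": 50},
  {"angular": [0,0,0],"travel": [0,0,0],"grip": 50},
  {"angular": [0,0,0],"travel": [0,0,0],"grip": 50},
  {"angular": [0,0,0],"travel": [0,0,0],"grip": 50},
  {"angular": [0,0,0],"travel": [0,0,0],"grip": 50},
  {"angular": [0,0,0],"travel": [0,0,0],"grip": 50},
  {"angular": [0,0,0],"travel": [0,0,0],"grip": 50},
], newtons=30)

```text
time_s: 5.4
tool_pos: [532.0, 392.2, 20.3]
tcp_rot: [-3.14, 0.0, -0.001]
wrist_force: [-0.2, 4.6, 2.7]
opening: 0.663
gripper_force: 30.0
```

Request:
send_rows([
  {"angular": [0,0,0],"travel": [0,0,-4],"grip": 50},
  {"angular": [0,0,0],"travel": [0,0,-8],"grip": 50},
  {"angular": [0,0,0],"travel": [0,0,-15],"grip": 50},
  {"angular": [0,0,0],"travel": [0,0,-20],"grip": 50},
  {"angular": [0,0,0],"travel": [0,0,-22],"grip": 50},
  {"angular": [0,0,0],"travel": [0,0,-22],"grip": 50},
  {"angular": [0,0,0],"travel": [0,0,-22],"grip": 50},
  {"angular": [0,0,0],"travel": [0,0,-22],"grip": 50},
  {"angular": [0,0,0],"travel": [0,0,-22],"grip": 50},
  {"angular": [0,0,0],"travel": [0,0,-15],"grip": 50},
  {"angular": [0,0,0],"travel": [0,0,-8],"grip": 50},
  {"angular": [0,0,0],"travel": [0,0,0],"grip": 50},
])

```text
time_s: 6.4
tool_pos: [532.4, 391.5, 202.2]
tcp_rot: [-3.14, 0.001, -0.004]
wrist_force: [0.9, 0.4, -4.9]
opening: 0.665
gripper_force: 30.0
```

Request:
send_rows([
  {"angular": [0,0,0],"travel": [2,8,0],"grip": 50},
  {"angular": [0,0,0],"travel": [4,16,0],"grip": 50},
  {"angular": [0,0,0],"travel": [5,24,0],"grip": 50},
  {"angular": [0,0,0],"travel": [5,24,0],"grip": 50},
  {"angular": [0,0,0],"travel": [5,24,0],"grip": 50},
  {"angular": [0,0,0],"travel": [5,24,0],"grip": 50},
  {"angular": [0,0,0],"travel": [5,24,0],"grip": 50},
  {"angular": [0,0,0],"travel": [5,24,0],"grip": 50},
  {"angular": [0,0,0],"travel": [5,24,0],"grip": 50},
  {"angular": [0,0,0],"travel": [5,24,0],"grip": 50},
  {"angular": [0,0,0],"travel": [5,24,0],"grip": 50},
  {"angular": [0,0,0],"travel": [5,24,0],"grip": 50},
])

```text
time_s: 7.4
tool_pos: [586.9, 124.7, 197.9]
tcp_rot: [3.141, -0.002, -0.004]
wrist_force: [0.6, 0.1, -5.6]
opening: 0.662
gripper_force: 30.0
```

Request:
send_rows([
  {"angular": [0,0,0],"travel": [5,24,0],"grip": 50},
  {"angular": [0,0,0],"travel": [5,24,0],"grip": 50},
  {"angular": [0,0,0],"travel": [6,24,0],"grip": 50},
  {"angular": [0,0,0],"travel": [6,24,0],"grip": 50},
  {"angular": [0,0,0],"travel": [6,24,0],"grip": 50},
  {"angular": [0,0,0],"travel": [6,24,0],"grip": 50},
  {"angular": [0,0,0],"travel": [4,16,0],"grip": 50},
  {"angular": [0,0,0],"travel": [2,8,0],"grip": 50},
  {"angular": [0,0,0],"travel": [0,0,0],"grip": 50},
])

```text
time_s: 8.15
tool_pos: [626.9, -44.1, 197.9]
tcp_rot: [3.141, -0.007, -0.004]
wrist_force: [0.6, -0.7, -5.3]
opening: 0.662
gripper_force: 30.0
```

Request:
send_rows([
  {"angular": [0,0,-3],"travel": [0,0,0],"grip": 50},
  {"angular": [0,0,-4],"travel": [0,0,0],"grip": 50},
  {"angular": [0,0,-4],"travel": [0,0,0],"grip": 50},
  {"angular": [0,0,-4],"travel": [0,0,0],"grip": 50},
  {"angular": [0,0,-2],"travel": [0,0,0],"grip": 50},
  {"angular": [0,0,0],"travel": [0,0,0],"grip": 50},
  {"angular": [0,0,0],"travel": [0,0,0],"grip": 50},
  {"angular": [0,0,0],"travel": [0,0,0],"grip": 50},
])

```text
time_s: 8.82
tool_pos: [627.3, -40.0, 199.3]
tcp_rot: [-3.107, -0.463, 0.001]
wrist_force: [1.0, 1.4, -6.1]
opening: 0.664
gripper_force: 30.0
```

Run:
```python
from h import *
p,d=grab_frame("side"); a=cv2.resize(p[80:240,220:420],None,fx=3.5,fy=3.5,interpolation=cv2.INTER_CUBIC); cv2.imwrite("pics/s2.png",a[:,:,::-1])
s=r.get_state(); M=R.from_rotvec(s['tcp_rot']).as_matrix(); print(s['time_s'],s['tool_pos'],M.round(3)); print(M.T@(np.array([635,-85,140])-s['tool_pos']))
c=cloud("side",d); m=(abs(c[...,0]-635)<110)&(abs(c[...,1]+85)<120)
h=cv2.cvtColor(p,cv2.COLOR_RGB2HSV); y=(cv2.inRange(h,(8,60,50),(35,255,255))>0)&m&(c[...,2]>115)
X=c[y]; print(len(X),X.min(0),X.max(0),np.percentile(X[:,2],[2,5,95,98]))
```

```text
8.8667 [627.40580103 -40.22925835 199.42784656] [[ 0.957  0.291 -0.   ]
 [ 0.291 -0.957  0.   ]
 [-0.    -0.    -1.   ]]
[-5.77219747 45.05831078 59.41540608]
660 [ 551.80518357 -130.58853554  176.56843919] [694.52811141  33.98046104 604.04721909] [182.01108073 183.88368662 379.54842758 409.11947301]
```

View pics/s2.png

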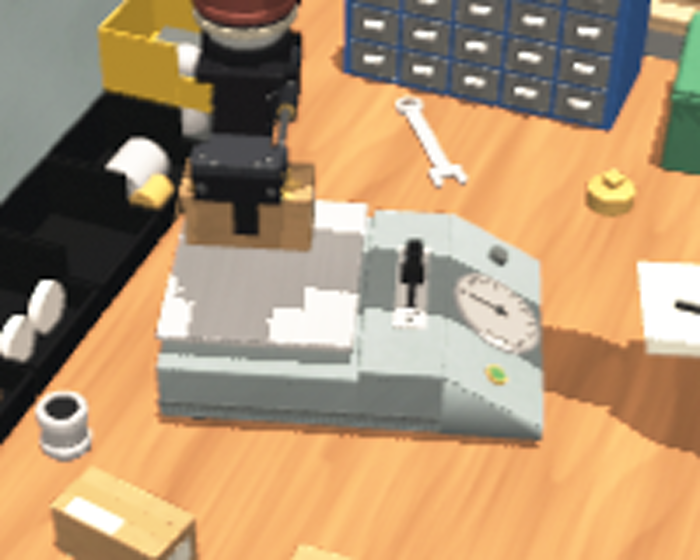

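Carton is level and aligned with the pan, and its underside is about 180 mm up. I still need to shift about (-6, +45) in tool axes.

Request:
send_rows([
  {"angular": [0,0,0],"travel": [-2,10,0],"grip": 50},
  {"angular": [0,0,0],"travel": [-2,15,0],"grip": 50},
  {"angular": [0,0,0],"travel": [-2,13,0],"grip": 50},
  {"angular": [0,0,0],"travel": [0,7,5],"grip": 50},
  {"angular": [0,0,0],"travel": [0,0,12],"grip": 50},
  {"angular": [0,0,0],"travel": [0,0,16],"grip": 50},
  {"angular": [0,0,0],"travel": [0,0,15],"grip": 50},
  {"angular": [0,0,0],"travel": [0,0,8],"grip": 50},
  {"angular": [0,0,0],"travel": [0,0,3],"grip": 50},
  {"angular": [0,0,0],"travel": [0,0,0],"grip": 50},
  {"angular": [0,0,0],"travel": [0,0,0],"grip": 50},
])

```text
time_s: 9.78
tool_pos: [635.3, -85.5, 141.0]
tcp_rot: [-3.107, -0.464, -0.001]
wrist_force: [-0.3, -0.3, -5.3]
opening: 0.668
gripper_force: 30.0
```

Request:
send_rows([
  {"angular": [0,0,0],"travel": [0,0,4],"grip": 50},
  {"angular": [0,0,0],"travel": [0,0,4],"grip": 50},
  {"angular": [0,0,0],"travel": [0,0,3],"grip": 50},
  {"angular": [0,0,0],"travel": [0,0,1],"grip": 50},
  {"angular": [0,0,0],"travel": [0,0,1],"grip": 50},
  {"angular": [0,0,0],"travel": [0,0,1],"grip": 50},
  {"angular": [0,0,0],"travel": [0,0,0],"grip": 50},
  {"angular": [0,0,0],"travel": [0,0,0],"grip": 50},
])

```text
time_s: 10.45
tool_pos: [635.1, -85.7, 126.6]
tcp_rot: [-3.107, -0.463, -0.0]
wrist_force: [-0.1, 1.0, -5.5]
opening: 0.667
gripper_force: 30.0
```

Request:
send_rows([
  {"angular": [0,0,0],"travel": [0,0,1],"grip": 50},
  {"angular": [0,0,0],"travel": [0,0,1],"grip": 50},
  {"angular": [0,0,0],"travel": [0,0,1],"grip": 50},
  {"angular": [0,0,0],"travel": [0,0,0],"grip": 50},
  {"angular": [0,0,0],"travel": [0,0,0],"grip": 50},
])

```text
time_s: 10.87
tool_pos: [634.9, -85.7, 123.5]
tcp_rot: [-3.107, -0.464, 0.0]
wrist_force: [-0.8, -0.2, -6.4]
opening: 0.663
gripper_force: 30.0
```

Request:
send_rows([
  {"angular": [0,0,0],"travel": [0,0,1],"grip": 50},
  {"angular": [0,0,0],"travel": [0,0,0],"grip": 50},
  {"angular": [0,0,0],"travel": [0,0,0],"grip": 50},
])

```text
time_s: 11.12
tool_pos: [635.0, -85.7, 122.5]
tcp_rot: [-3.107, -0.463, 0.0]
wrist_force: [0.1, 0.6, -5.6]
opening: 0.664
gripper_force: 30.0
```

Request:
send_rows([
  {"angular": [0,0,0],"travel": [0,0,1],"grip": 50},
  {"angular": [0,0,0],"travel": [0,0,0],"grip": 50},
  {"angular": [0,0,0],"travel": [0,0,0],"grip": 50},
])

```text
time_s: 11.37
tool_pos: [635.1, -85.7, 121.7]
tcp_rot: [3.107, 0.464, 0.0]
wrist_force: [0.0, 0.6, -3.6]
opening: 0.661
gripper_force: 30.0
```

Request:
send_rows([
  {"angular": [0,0,0],"travel": [0,0,0.6],"grip": 50},
  {"angular": [0,0,0],"travel": [0,0,0],"grip": 50},
  {"angular": [0,0,0],"travel": [0,0,0],"grip": 50},
])

```text
time_s: 11.62
tool_pos: [635.1, -85.7, 121.6]
tcp_rot: [3.107, 0.463, 0.001]
wrist_force: [-3.1, -0.1, 3.0]
opening: 0.664
gripper_force: 30.0
```

Now standing on the pan: the wrist force changed from -5.5 to +3 N. Opening the fingers gradually.

Request:
send_rows([
  {"angular": [0,0,0],"travel": [0,0,0],"grip": 60},
  {"angular": [0,0,0],"travel": [0,0,0],"grip": 63},
  {"angular": [0,0,0],"travel": [0,0,0],"grip": 68},
  {"angular": [0,0,0],"travel": [0,0,0],"grip": 75},
  {"angular": [0,0,0],"travel": [0,0,0],"grip": 87},
  {"angular": [0,0,0],"travel": [0,0,0],"grip": 87},
  {"angular": [0,0,0],"travel": [0,0,0],"grip": 87},
  {"angular": [0,0,0],"travel": [0,0,0],"grip": 87},
])

```text
time_s: 12.28
tool_pos: [635.0, -85.7, 121.0]
tcp_rot: [-3.107, -0.463, -0.0]
wrist_force: [0.3, -0.8, 0.0]
opening: 0.986
gripper_force: 0.0
```

Request:
send_rows([
  {"angular": [0,0,0],"travel": [0,0,-5],"grip": 87},
  {"angular": [0,0,0],"travel": [0,0,-10],"grip": 87},
  {"angular": [0,0,0],"travel": [0,0,-15],"grip": 87},
  {"angular": [0,0,0],"travel": [0,0,-20],"grip": 87},
  {"angular": [0,0,0],"travel": [0,0,-20],"grip": 87},
  {"angular": [0,0,0],"travel": [0,0,-15],"grip": 87},
  {"angular": [0,0,0],"travel": [0,0,-5],"grip": 87},
])

```text
time_s: 12.87
tool_pos: [636.3, -85.6, 214.8]
tcp_rot: [3.106, 0.463, 0.007]
wrist_force: [-0.5, 0.2, 1.3]
opening: 1.001
gripper_force: 0.0
```

Request:
send_rows([
  {"angular": [0,0,0],"travel": [-15,6,0],"grip": 0},
  {"angular": [0,0,0],"travel": [-25,9,0],"grip": 0},
  {"angular": [0,0,0],"travel": [-25,10,0],"grip": 0},
  {"angular": [0,0,0],"travel": [-25,10,0],"grip": 0},
  {"angular": [0,0,0],"travel": [-25,10,0],"grip": 0},
  {"angular": [0,0,0],"travel": [-20,8,0],"grip": 0},
  {"angular": [0,0,0],"travel": [-5,3,0],"grip": 0},
  {"angular": [0,0,0],"travel": [0,0,0],"grip": 0},
  {"angular": [0,0,0],"travel": [0,0,0],"grip": 0},
  {"angular": [0,0,0],"travel": [0,0,0],"grip": 0},
])

```text
time_s: 13.7
tool_pos: [518.4, -178.9, 211.0]
tcp_rot: [-3.106, -0.466, -0.001]
wrist_force: [-0.6, 0.4, 0.3]
opening: 0.326
gripper_force: 0.0
```

Run:
```python
from h import *
p,d=grab_frame("side"); a=cv2.resize(p[80:240,220:420],None,fx=3.5,fy=3.5,interpolation=cv2.INTER_CUBIC); cv2.imwrite("pics/s3.png",a[:,:,::-1])
s=r.get_state(); M=R.from_rotvec(s['tcp_rot']).as_matrix(); print(s['time_s'],s['tool_pos'],s['opening']); print("grip in tool",M.T@(np.array([503.5,-139,105])-s['tool_pos']))
c=cloud("side",d); S=(c-[635,-85,0])@np.array([[.956,-.292,0],[.292,.956,0],[0,0,1]])
m=(S[...,0]<-95)&(S[...,0]>-270)&(abs(S[...,1])<125)&(c[...,2]<170); print("console max z",np.percentile(c[m][:,2],[50,99]))
h=cv2.cvtColor(p,cv2.COLOR_RGB2HSV); y=(cv2.inRange(h,(8,60,50),(35,255,255))>0)&(abs(S[...,0])<90)&(abs(S[...,1])<90)&(c[...,2]>105)&(c[...,2]<180)
X=S[y]; print("carton in scale",len(X),np.percentile(X,[1,50,99],axis=0).round())
g=p.max(-1); m=(g<75)&(abs(S[...,0]+140)<18)&(abs(S[...,1])<50)&(c[...,2]>108)&(c[...,2]<135); print("grip",m.sum(),S[m].mean(0),S[m].min(0),S[m].max(0))
```

```text
13.75 [ 518.3773747  -178.77184732  210.92481732] 0.2771690135758363
grip in tool [ -2.59556327 -42.32500852 105.94838247]
console max z [ 72.22377319 116.86833987]
carton in scale 811 [[-54. -32. 106.]
 [  2.  24. 148.]
 [ 57.  32. 160.]]
grip 33 [-139.84133263  -10.10628491  119.75532139] [-147.75472     -27.8700613   108.19040172] [-131.76487547   -0.15480248  127.09846865]
```

View pics/s3.png

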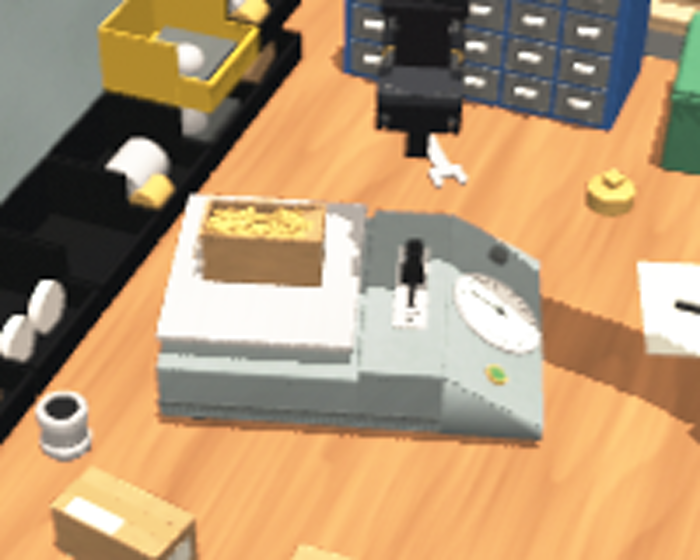

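The carton stands upright, centred on the pan within about 2 mm. The grip is 42 mm to the left of the tool, so I go straight down beside it.

Request:
send_rows([
  {"angular": [0,0,0],"travel": [-3,0,5],"grip": 0},
  {"angular": [0,0,0],"travel": [0,0,15],"grip": 0},
  {"angular": [0,0,0],"travel": [0,0,20],"grip": 0},
  {"angular": [0,0,0],"travel": [0,0,20],"grip": 0},
  {"angular": [0,0,0],"travel": [0,0,20],"grip": 0},
  {"angular": [0,0,0],"travel": [0,0,15],"grip": 0},
  {"angular": [0,0,0],"travel": [0,0,8],"grip": 0},
  {"angular": [0,0,0],"travel": [0,0,4],"grip": 0},
  {"angular": [0,0,0],"travel": [0,0,0],"grip": 0},
  {"angular": [0,0,0],"travel": [0,0,0],"grip": 0},
])

```text
time_s: 14.58
tool_pos: [515.1, -180.9, 104.6]
tcp_rot: [3.107, 0.464, 0.001]
wrist_force: [-0.4, -0.4, 0.6]
opening: 0.01
gripper_force: 0.0
```

Request:
send_rows([
  {"angular": [0,0,0],"travel": [0,-4,1],"grip": 0},
  {"angular": [0,0,0],"travel": [0,-4,1],"grip": 0},
  {"angular": [0,0,0],"travel": [0,-4,0],"grip": 0},
  {"angular": [0,0,0],"travel": [0,-4,0],"grip": 0},
  {"angular": [0,0,0],"travel": [0,-4,0],"grip": 0},
  {"angular": [0,0,0],"travel": [0,-4,0],"grip": 0},
  {"angular": [0,0,0],"travel": [0,-4,0],"grip": 0},
  {"angular": [0,0,0],"travel": [0,-4,0],"grip": 0},
  {"angular": [0,0,0],"travel": [0,-4,0],"grip": 0},
])

```text
time_s: 15.33
tool_pos: [504.3, -146.7, 102.3]
tcp_rot: [3.107, 0.463, 0.001]
wrist_force: [2.3, -4.7, 0.7]
opening: 0.002
gripper_force: 2.3
```

Request:
send_rows([
  {"angular": [0,0,0],"travel": [0,-3,0],"grip": 0},
  {"angular": [0,0,0],"travel": [0,-3,0],"grip": 0},
  {"angular": [0,0,0],"travel": [0,-3,0],"grip": 0},
  {"angular": [0,0,0],"travel": [0,-3,0],"grip": 0},
  {"angular": [0,0,0],"travel": [0,-2,0],"grip": 0},
  {"angular": [0,0,0],"travel": [0,-2,0],"grip": 0},
  {"angular": [0,0,0],"travel": [0,0,0],"grip": 0},
])

```text
time_s: 15.92
tool_pos: [499.2, -130.4, 101.9]
tcp_rot: [-3.106, -0.465, 0.001]
wrist_force: [-0.6, 0.3, -0.1]
opening: 0.003
gripper_force: 0.1
```

Request:
send_rows([
  {"angular": [0,0,0],"travel": [0,-2,0],"grip": 0},
  {"angular": [0,0,0],"travel": [0,-2,0],"grip": 0},
  {"angular": [0,0,0],"travel": [0,-1.5,0],"grip": 0},
])

```text
time_s: 16.17
tool_pos: [497.8, -126.1, 101.9]
tcp_rot: [3.107, 0.463, 0.0]
wrist_force: [4.4, -8.1, -2.1]
opening: 0.005
gripper_force: 4.4
```

Request:
send_rows([
  {"angular": [0,0,0],"travel": [0,-1.5,0],"grip": 0},
  {"angular": [0,0,0],"travel": [0,-1.5,0],"grip": 0},
  {"angular": [0,0,0],"travel": [0,0,0],"grip": 0},
])

```text
time_s: 16.42
tool_pos: [497.7, -126.1, 102.0]
tcp_rot: [3.104, 0.46, 0.003]
wrist_force: [7.0, -11.8, -7.0]
opening: 0.001
gripper_force: 6.3
```

Request:
send_rows([
  {"angular": [0,0,0],"travel": [0,-1.5,0],"grip": 0},
  {"angular": [0,0,0],"travel": [0,-1.5,0],"grip": 0},
  {"angular": [0,0,0],"travel": [0,0,0],"grip": 0},
  {"angular": [0,0,0],"travel": [0,0,0],"grip": 0},
])

```text
time_s: 16.75
tool_pos: [497.7, -126.0, 102.1]
tcp_rot: [3.102, 0.456, 0.006]
wrist_force: [11.9, -21.4, -11.9]
opening: 0.004
gripper_force: 11.4
```

```bash
cat > m.py <<'E'
from h import *
import sys
p,d=grab_frame("side"); a=cv2.resize(p[100:220,240:400],None,fx=4,fy=4,interpolation=cv2.INTER_CUBIC); cv2.imwrite(f"pics/{sys.argv[1]}.png",a[:,:,::-1])
c=cloud("side",d); S=(c-[635,-85,0])@np.array([[.956,-.292,0],[.292,.956,0],[0,0,1]])
h=cv2.cvtColor(p,cv2.COLOR_RGB2HSV); y=(cv2.inRange(h,(8,60,50),(35,255,255))>0)&(abs(S[...,0])<90)&(abs(S[...,1])<90)&(c[...,2]>95)&(c[...,2]<180)
X=S[y]; print("carton in scale",len(X),np.percentile(X,[1,50,99],axis=0).round())
g=p.max(-1); m=(g<75)&(abs(S[...,0]+140)<18)&(abs(S[...,1])<70)&(c[...,2]>108)&(c[...,2]<135)
if m.sum(): print("grip",m.sum(),S[m].mean(0),S[m].min(0),S[m].max(0))
m=(abs(S[...,0])<85)&(S[...,1]>40)&(S[...,1]<105)&(c[...,2]<125)&(c[...,2]>80); print("pan z",np.median(c[m][:,2]),m.sum())
s=r.get_state(); print(s['time_s'],s['tool_pos'],s['wrist_force'])
E
python3 m.py s4
```

```text
carton in scale 813 [[-54. -32.  96.]
 [  2.  24. 139.]
 [ 57.  32. 152.]]
grip 23 [-141.33382822   31.15359163  118.63240766] [-148.96858177    8.58523449  110.26620309] [-133.43057781   38.1230258   128.47150231]
pan z 94.08575088063299 675
16.8 [ 497.69081444 -125.98873355  102.09743977] [ 12.42961649 -21.98966543 -12.46896533]
```

The grip is on a hard stop: the tool doesn't move under about 25 N. The pan has sunk about 9 mm, so I'm backing off and then rising.

Request:
send_rows([
  {"angular": [0,0,0],"travel": [0,5,0],"grip": 0},
  {"angular": [0,0,0],"travel": [0,8,0],"grip": 0},
  {"angular": [0,0,0],"travel": [0,8,0],"grip": 0},
  {"angular": [0,0,0],"travel": [0,4,0],"grip": 0},
  {"angular": [0,0,0],"travel": [0,0,0],"grip": 0},
  {"angular": [0,0,0],"travel": [0,0,-10],"grip": 0},
  {"angular": [0,0,0],"travel": [0,0,-20],"grip": 0},
  {"angular": [0,0,0],"travel": [0,0,-30],"grip": 0},
  {"angular": [0,0,0],"travel": [0,0,-30],"grip": 0},
  {"angular": [0,0,0],"travel": [0,0,-20],"grip": 0},
  {"angular": [0,0,0],"travel": [0,0,0],"grip": 0},
  {"angular": [0,0,0],"travel": [0,0,0],"grip": 0},
])

```text
time_s: 17.8
tool_pos: [504.1, -143.7, 213.7]
tcp_rot: [3.106, 0.465, 0.004]
wrist_force: [0.1, -0.3, -0.8]
opening: 0.002
gripper_force: 0.0
```

```bash
python3 m.py s5
```

```text
carton in scale 811 [[-54. -31.  96.]
 [  2.  24. 139.]
 [ 57.  33. 152.]]
grip 30 [-140.6509069    28.55769663  120.1229375 ] [-146.51038752   13.50688861  108.35373334] [-133.41444319   37.42145322  130.53134628]
pan z 94.3998791882945 678
17.85 [ 503.28958526 -143.67825636  212.30886491] [ 0.15822855  0.50629054 -0.0304786 ]
```

View pics/s5.png

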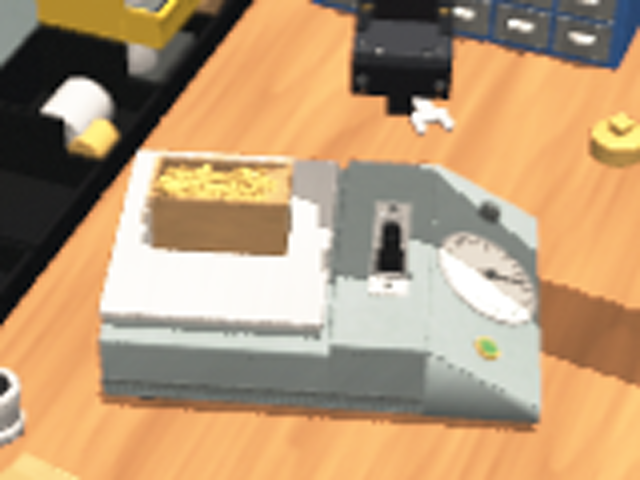

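The grip is at its left end stop, at crop (390,250). The carton stands upright in mid-pan, the dial needle has turned, and the arm touches nothing.

```bash
python3 -c "
from workcell import r
print(r.job_done())"
```

```text
the job is handed in; nothing more can be done
None
```

The job is handed in, with no verdict returned: the carton stands upright within about 2 mm of the pan's centre, the arrest grip is at its free end stop, the pan has sunk about 8 mm, and the arm touches nothing.

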